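# Set the stirrer four clicks up and start it

## Robot

A 7-joint arm with a two-finger parallel gripper is mounted at the origin on a cart in front of the work surface, level with it; the furniture and walls round the work are solid. World frame = base frame: x ahead of the robot, y to its left, z up, the work surface at z = 0. Lengths are in m, angles in rad, forces in N, time in s.
With the tool pointing down it reaches from about 0.375 to 0.925 m from the base axis. Payload 3.1 kg.
Tool frame: the origin (TCP) lies between the finger pads; the fingertips stand ctrl.finger_overhang ahead of it and the grasp point (between the pads) is the TCP (ctrl.finger_overhang is the distance from the TCP to the fingertips, in m); z points along the fingers, y is the line along which they close (so a half turn about z gives the same grasp; the last joint's range is limited). The gripper opens to 85 mm and grips with 20 to 120 N. Pads are 22 mm wide; open, the fingers measure 114 mm over their backs; the gripper's body (76 mm by 85 mm) begins 54 mm behind the grasp point. The pads swing forward as they close: fully open they stand 13 mm farther back than shut.
Start: joints at [-1.317, 0.383, 0.044, 1.598, -0.018, 1.161, -0.05], TCP at [0.224, 0.61, 0.25] pointing down, gripper open.
Joint ranges: [-2.61, 2.61], [-0.41, 2.15], [-1.48, 1.57], [0, 2.5], [-1.57, 4.71], [0.05, 1.97], [-2.85, 2.85]. Speed limits (rad/s): [2.79, 2.79, 3.14, 3.14, 3.14, 3.14, 3.14].

## Interface

Orientations are given as a rotation vector (axis times angle).
In Python, from rig import get_obs, imaging, workorder, ctrl gives the robot as it stands. The module is installed in compiled form; this text tells all that it offers.
- The arm moves only by the shell command python3 -m creep 'ROWS' [FORCE]. ROWS is a JSON object of lists of equal length, an entry for each row: "translation": the shift along the tool's x, y, z in cm, a list of three; "roll": the turn about the tool's z in rad; "jaw": the opening, from 0 (shut) to 1 (fully open). In form: {"translation": [[x, y, z], ...], "roll": [roll, ...], "jaw": [jaw, ...]}. A call has 1 to 5 rows; each row is the pose to reach, as a shift and turn from the pose commanded when the call began, along the tool's axes at that moment; what a row does not reach only later rows make up. A row lasts 1/8 s, in which the tool goes at most 62.5 mm and 10.7 degrees, less where a joint would pass 70% of its speed; a pose out of reach is approached as far as the arm can. A call with a gripper value outside its range is refused whole. The fingers move at their own pace and stop on an object; FORCE is the grip in N (left out, the last holds). Time passes only in rows, so rows that repeat a pose let the fingers close. It gives the time, the measured TCP pose, the force, the opening and the grip force at its end, in the units of the state.
- get_obs(): the state, without advancing time (a new reading comes with each control period).
- imaging.read_camera(name): name is "scene" or "top" or "wrist"; returns a dict with "frame" (480x640x3 uint8, red, green, blue), "fx", "fy", "cx", "cy" (pixels), "world_to_cam" (4x4, takes a point from world to camera coordinates); the wrist camera has in their place "tool_from_camera" (4x4, takes a point from camera to tool coordinates, whose origin is the TCP and whose axes are the flange's). Camera axes: x right, y down, z forward; pixel columns grow to the right and rows downward; lengths in m; the calibration is good to about 2 mm. A picture is of the moment at which its call begins: read the wrist's pose just before it. There is no depth.
- workorder.finish_job(): hands the job in; it is judged then, once.
The state is a dict: "time": time; "qpos": joint angles; "joint_velocities": joint speeds; "tau": joint torques, N m; "tool_pos": TCP position; "orientation": TCP orientation; "contact_force": force on the tool from outside, world axes, zero at the start; "ft_torque": the same for the moment, N m; "gripper_width": finger opening in m; "grasp_force": force on a finger pad.
Only numpy, scipy, OpenCV 4.12 (cv2) and the standard library are available. Lean on these libraries where they do the work, as an engineer would, in place of code of your own. Each camera call takes 0.05 s, during which the arm holds its last target. There are 200 camera calls.

## Task

With a fingertip, push the bar of the click-stop dial on the magnetic stirrer clockwise (seen from above) by exactly four clicks from where it stands, without pinching the bar and without ever going past the fourth click or turning it backwards. Then press the round start button beside the dial right down with a fingertip and let it come up again. Do not lift, tip or shift the beaker on the stirring plate or the small white pot behind the stirrer.

Things in the scene. Friction and masses are not known exactly. Their poses are not given: they have to be found in the camera images.
- stirrer: Flat white magnetic stirrer, 130 (x) x 260 (y) mm, fixed; its deck is 50 mm above the worktop. Origin: centre of its underside, on the worktop; x to its rear, y to its left, z up. The dial's axis is at (0, -70) mm, the start button at (40, 0) mm, a round ceramic plate (100 mm across, top 58 mm above the worktop) at (0, 75) mm.
- ring: Fixed grey ring under the dial, on the deck, 100 mm across and 8 mm thick (top 58 mm above the worktop), with twelve tick marks 30 degrees apart, one at each notch. Origin: on the dial's axis at the deck. On it turns a bare metal disc, 72 mm across, top 68 mm above the worktop.
- dial_axis (a point): Point on the dial's vertical axis, 80 mm above the worktop, half-way up its bar: one black upright bar on the disc, 14 mm thick, from 68 to 92 mm above the worktop, running from 14 mm behind the axis to 42 mm out on the pointing side (white line on that end). Turns with the dial: x along the bar to its pointing end, z up.
- bar_push (a point): Point on the side face of the dial's bar that a finger pushes to turn it clockwise: 34 mm out from the axis, 7 mm beside the bar's middle line, 80 mm above the worktop. Its y points out of the face, to the finger's side. Turns with the dial. At the start the bar points roughly to the stirrer's left, up to 40 degrees either way.
- dial (a joint): Dial angle in rad: 0 where it stands at the start, growing clockwise seen from above. It rests in a notch every 30 degrees (0.524 rad) and snaps by itself into the next notch once pushed more than half-way to it; each click takes about 3 to 6 N at the push point. Four clicks is 2.094 rad.
- start (a joint): Travel of the start button in m: 0 up, 0.005 fully down; it springs back. About 4 N presses it fully down.
- start_top (a point): Centre of the top face of the round grey start button, 22 mm across, which is pressed straight down; the point moves with the button.
- beaker: Small glass beaker, 45 mm across, 58 mm tall, standing loose on the stirring plate. Origin: centre of its underside, z up. Not to be disturbed.
- pot: White plastic pot with screw lid, 46 mm across and tall, loose on the worktop behind the stirrer. Origin: centre of its underside. Not to be disturbed.

How it is judged:
By the outcome, as a careful person would: the job done as asked, in the order asked, and still so for the second after the job is handed in, with the robot touching nothing.
It also fails if it takes over 45 s, if anything falls off the work surface, if the arm or the gripper's body presses on something with over 40 N, if the wrist force passes 120 N, or if a joint passes its speed limit or range.

## Working session

There is one attempt and no reset: what is moved stays moved. The work goes in short steps, Python scripts to look and compute and a shell command to move; the robot and the scene stay as the last step left them, time stands still between calls to the robot, and variables do not carry over. Pictures are saved under pics/ and viewed, at most 10 in all, crops included, and the job is handed in when it is done.

```bash
mkdir -p pics
cat > look.py <<'E'
import numpy as np, cv2
from rig import get_obs, imaging, ctrl
E
python3 - <<'E'
from look import *
o=get_obs(); print({k:np.round(v,3).tolist() for k,v in o.items()}, ctrl.finger_overhang)
ims=[]
for n in ("scene","top"):
    c=imaging.read_camera(n); cv2.imwrite(f"pics/{n}0.png",c["frame"][:,:,::-1])
    print(n,c["fx"],c["cx"],c["cy"],np.round(c["world_to_cam"],3).tolist())
    np.savez(f"{n}0.npz",**c)
E
```

```text
{'time': 0.0, 'qpos': [-1.317, 0.384, 0.044, 1.6, -0.018, 1.161, -0.05], 'joint_velocities': [-0.001, 0.003, 0.001, -0.0, 0.001, -0.0, -0.0], 'tau': [0.001, -43.346, 1.025, -24.951, 0.011, 0.011, 0.0], 'tool_pos': [0.224, 0.609, 0.249], 'orientation': [-0.55, -3.093, 0.004], 'contact_force': [0.1, -0.263, -0.082], 'ft_torque': [0.011, -0.007, -0.023], 'grasp_force': 0.0, 'gripper_width': 0.085} 0.019
scene 550.563563472151 318.4939906703737 234.66964664532475 [[0.746, -0.665, -0.001, -0.385], [-0.427, -0.478, -0.767, 0.329], [0.51, 0.573, -0.641, 0.628], [0.0, 0.0, 0.0, 1.0]]
top 471.15627999813415 314.5519150268602 247.6963728455606 [[0.028, -0.999, -0.022, 0.04], [-0.985, -0.024, -0.169, 0.563], [0.169, 0.027, -0.985, 0.819], [0.0, 0.0, 0.0, 1.0]]
```

View pics/top0.png

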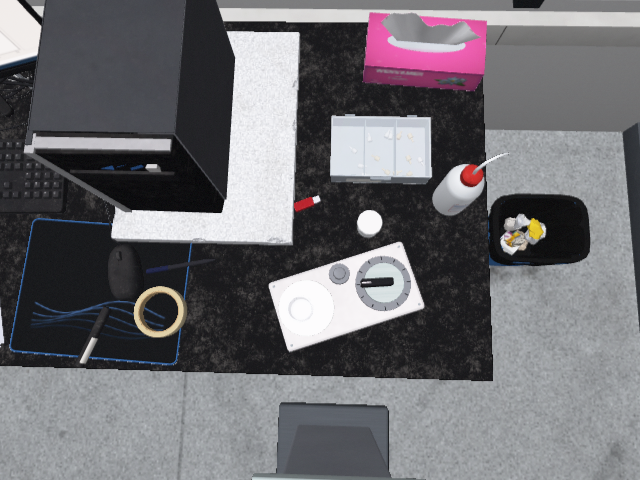

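View pics/scene0.png

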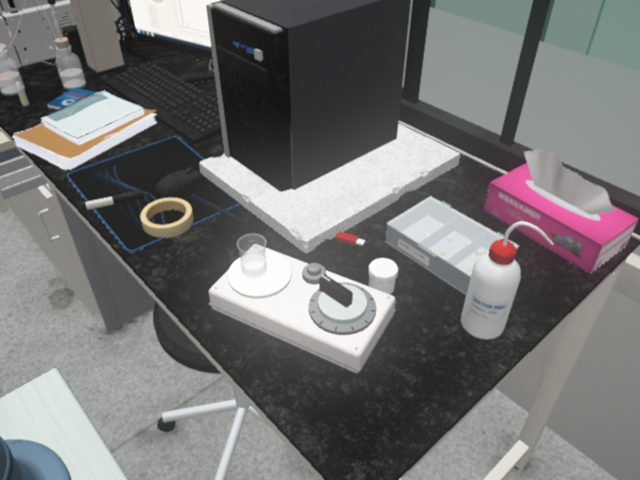

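The top view shows the ring centre near (384,283), the bar pointing left with its tip near (360,282), the button at (339,273), the plate at (304,308) and the pot at (369,223). The scene view shows the bar at about (338,290) and the beaker at about (253,257). Next I'll measure these.

```bash
cat >> look.py <<'E'
def cast(c,uv,z):
    W=np.linalg.inv(c["world_to_cam"]); d=W[:3,:3]@[(uv[0]-c["cx"])/c["fx"],(uv[1]-c["cy"])/c["fy"],1]
    return W[:3,3]+d*(z-W[2,3])/d[2]
def proj(c,p):
    q=c["world_to_cam"]@np.append(p,1); return np.array([c["fx"]*q[0]/q[2]+c["cx"],c["fy"]*q[1]/q[2]+c["cy"]])
def blobs(mask,mn=40):
    for k in cv2.findContours(mask.astype(np.uint8),cv2.RETR_LIST,cv2.CHAIN_APPROX_NONE)[0]:
        if cv2.contourArea(k)>mn: yield k
E
python3 - <<'E'
from look import *
c=dict(np.load("top0.npz")); f=c["frame"]; g=cv2.cvtColor(f,cv2.COLOR_RGB2GRAY)
m=np.zeros_like(g); m[235:355,262:430]=1
for t0,t1 in ((0,60),(80,185),(185,256)):
    print(t0)
    for k in blobs((g>=t0)&(g<t1)&(m>0),30):
        e=cv2.minAreaRect(k); h=cv2.minEnclosingCircle(k)
        z=.092 if t0==0 else .058
        print(cv2.contourArea(k),np.round(cv2.boundingRect(k)),np.round(h[0],1),np.round(h[1],1),"rect",np.round(cv2.boxPoints(e),1).tolist(), np.round(cast(c,e[0],z),4))
cv2.imwrite("pics/crop1.png",cv2.resize(f[235:355,262:430,::-1],None,fx=4.7,fy=4.7,interpolation=cv2.INTER_CUBIC))
E
```

```text
0
168.5 [361 278  32  10] [376.5 282. ] 16.0 rect [[360.70001220703125, 279.1000061035156], [392.0, 277.6000061035156], [392.29998779296875, 285.6000061035156], [361.0, 287.0]] [ 0.4965 -0.0542  0.092 ]
10642.5 [267 240 159 114] [345.8 296.9] 79.8 rect [[263.0, 282.8999938964844], [404.0, 237.60000610351562], [426.8999938964844, 309.0], [285.8999938964844, 354.20001220703125]] [ 4.717e-01 -3.000e-04  9.200e-02]
19485.0 [262 235 168 120] [345.5 294.5] 102.5 rect [[262.0, 354.0], [262.0, 235.0], [429.0, 235.0], [429.0, 354.0]] [ 0.4742 -0.0012  0.092 ]
80
313.5 [329 264  21  21] [338.7 273.9] 10.5 rect [[329.0, 264.0], [349.0, 264.0], [349.0, 284.0], [329.0, 284.0]] [0.5132 0.0097 0.058 ]
1319.5 [360 262  45  42] [382.  283.4] 22.3 rect [[355.0, 282.0], [383.0, 254.0], [412.0, 283.0], [384.0, 311.0]] [ 0.4999 -0.0703  0.058 ]
2322.5 [355 256  56  55] [382.6 283.5] 28.1 rect [[355.0, 256.0], [410.0, 256.0], [410.0, 310.0], [355.0, 310.0]] [ 0.499  -0.0685  0.058 ]
44.5 [262 235  31  10] [277.  239.5] 15.7 rect [[262.0, 235.0], [292.0, 235.0], [292.0, 244.0], [262.0, 244.0]] [0.5737 0.1242 0.058 ]
185
372.5 [328 263  23  23] [338.7 273.9] 11.5 rect [[323.5, 273.5], [338.5, 258.5], [354.0, 274.0], [339.0, 289.0]] [0.5136 0.0101 0.058 ]
873.5 [365 263  39  40] [383.5 282.4] 20.0 rect [[365.0, 263.0], [403.0, 263.0], [403.0, 302.0], [365.0, 302.0]] [ 0.4999 -0.0711  0.058 ]
2481.5 [354 255  58  57] [382.6 283.4] 29.0 rect [[343.0, 283.0], [382.5, 243.5], [422.5, 283.5], [383.0, 323.0]] [ 0.4985 -0.0689  0.058 ]
9873.0 [269 242 155 109] [345.8 296.9] 77.9 rect [[266.29998779296875, 283.5], [402.79998779296875, 239.8000030517578], [424.5, 307.6000061035156], [288.0, 351.29998779296875]] [ 0.4748 -0.0025  0.058 ]
186.0 [262 235  30   8] [276.5 238. ] 14.8 rect [[262.0, 235.0], [291.0, 235.0], [291.0, 242.0], [262.0, 242.0]] [0.5755 0.1252 0.058 ]
```

View pics/crop1.png

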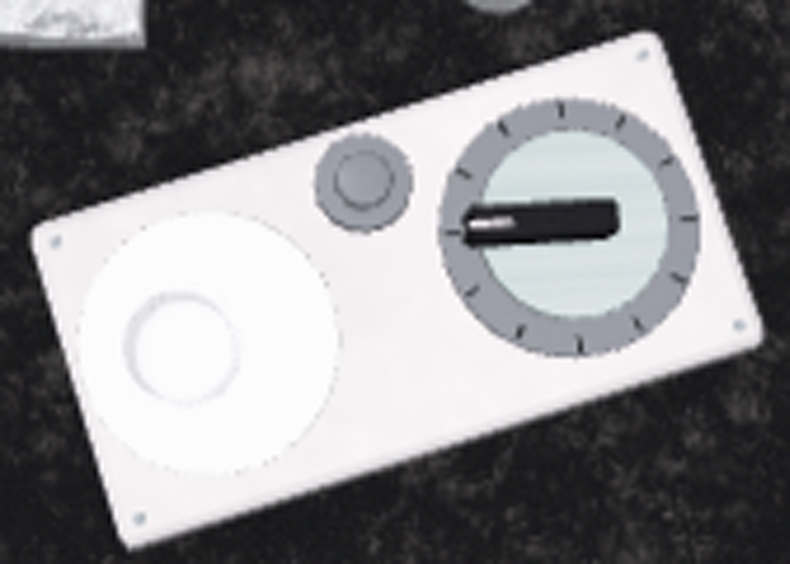

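The ring centre is at about (0.499, -0.069), with the bar pointing about 95° in world. The stirrer yaw is about 18°, which agrees with the measured deck centre. I'll move toward a hover beside the bar with the jaws shut.

```bash
python3 -m creep '{"translation":[[-3.7,-4.4,0],[-7.4,-8.8,0],[-11.1,-13.2,0],[-14.8,-17.6,0],[-18.5,-22,0]],"roll":[0,0,0,0,0],"jaw":[0,0,0,0,0]}' 20; python3 -c "
from look import *
print(get_obs()['qpos'])"
```

```text
time: 0.72
tool_pos: [0.3222, 0.3377, 0.2499]
orientation: [-0.55, -3.093, 0.001]
contact_force: [0.9, 0.3, 0.1]
gripper_width: -0.0001
grasp_force: 0.0
[-1.06401529  0.02903979  0.1699011   2.02971314 -0.00543836  1.08381164
  0.32737388]
```

```bash
python3 -m creep '{"translation":[[-3.7,-4.4,0],[-7.4,-8.8,0],[-11.1,-13.2,0],[-14.8,-17.6,0],[-18.5,-22,0]],"roll":[0,0,0,0,0],"jaw":[0,0,0,0,0]}'
python3 - <<'E'
from look import *
from scipy.spatial.transform import Rotation as Ro
o=get_obs();print(o['qpos'],o['tool_pos'],'\n',Ro.from_rotvec(o['orientation']).as_matrix().round(3))
c=dict(np.load("top0.npz"))
cv=lambda u,v,z:cast(c,(262+u/4.7,235+v/4.7),z)
a,b=cv(452,232,.058),cv(690,218,.058); print("ticks",a,b,(a+b)/2,np.degrees(np.arctan2(*(a-b)[1::-1])))
a,b=cast(c,(360.9,283),.092),cast(c,(392.1,281.6),.092); print("bar",a,b,np.linalg.norm(a-b),np.degrees(np.arctan2(*(a-b)[1::-1])))
print("button",cv(364,178,.06))
E
```

```text
time: 1.35
tool_pos: [0.4197, 0.0678, 0.2501]
orientation: [-0.549, -3.093, -0.001]
contact_force: [0.2, 0.2, -0.4]
gripper_width: -0.0
grasp_force: 0.0
[-0.77021945 -0.08493562  0.49644081  2.12743573  0.04502651  1.08910847
  0.92309788] [0.41971088 0.06779643 0.25011098] 
 [[-0.939  0.344  0.   ]
 [ 0.344  0.939  0.001]
 [ 0.     0.001 -1.   ]]
ticks [ 0.4953798  -0.02501376  0.058     ] [ 0.50308707 -0.11539998  0.058     ] [ 0.49923344 -0.07020687  0.058     ] 94.87384313244218
bar [ 0.49463944 -0.02737152  0.092     ] [ 0.49844857 -0.08086371  0.092     ] 0.053627641628807274 94.07311047564998
button [0.51498704 0.00896009 0.06      ]
```

```bash
python3 -m creep '{"translation":[[-3.8,-4.2,0],[-7.7,-8.5,0],[-7.7,-8.5,5],[-7.7,-8.5,5],[-7.7,-8.5,5]],"roll":[-0.15,-0.3,-0.43,-0.43,-0.43],"jaw":[0,0,0,0,0]}'
python3 - <<'E'
from look import *
from scipy.spatial.transform import Rotation as Ro
o=get_obs();print(o['qpos'],o['tool_pos'],'\n',Ro.from_rotvec(o['orientation']).as_matrix().round(3))
np.savez("o1.npz",p=o['tool_pos'],r=o['orientation'])
c=imaging.read_camera("wrist"); np.savez("w1.npz",**c); cv2.imwrite("pics/w1.png",c["frame"][:,:,::-1]); print(c["tool_from_camera"].round(3))
E
```

```text
time: 1.98
tool_pos: [0.4628, -0.036, 0.2007]
orientation: [0.121, -3.139, -0.0]
contact_force: [0.6, -0.2, 0.9]
gripper_width: -0.0
grasp_force: 0.0
[-0.65580845  0.084398    0.67984541  2.10564755 -0.06442073  0.97131438
  1.70675939] [ 0.46276848 -0.03599664  0.2007076 ] 
 [[-0.997 -0.077 -0.   ]
 [-0.077  0.997  0.   ]
 [ 0.     0.    -1.   ]]
[[-0.001 -0.961 -0.276  0.07 ]
 [ 1.    -0.001  0.001 -0.   ]
 [-0.001 -0.276  0.961 -0.124]
 [ 0.     0.     0.     1.   ]]
```

View pics/w1.png

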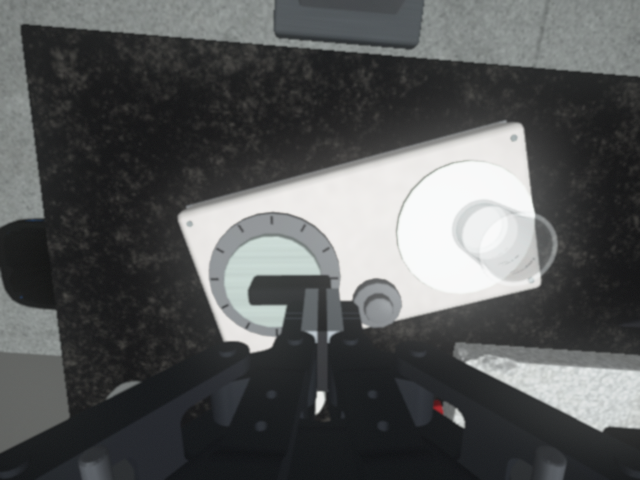

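The wrist view shows the ring's outer left and right edges at columns 209 and 340. The bar's pushing edge is near row 276, its tail end is at column 249, and the button cap is at (378,306). The narrow shut fingertips are at (322,290). I'll refine from this view.

```bash
cat >> look.py <<'E'
from scipy.spatial.transform import Rotation as Ro
def wrist(c,o):
    T=np.eye(4);T[:3,:3]=Ro.from_rotvec(o['r']).as_matrix();T[:3,3]=o['p'];c=dict(c)
    c["world_to_cam"]=np.linalg.inv(T@c["tool_from_camera"]);return c
E
python3 - <<'E'
from look import *
c=wrist(np.load("w1.npz"),np.load("o1.npz")); f=c["frame"]; g=cv2.cvtColor(f,cv2.COLOR_RGB2GRAY); print(c["fx"])
# ring outer edge: white->grey transitions along rays, upper half
P=[]
for a in np.radians(np.arange(170,371,5)):
    for r in range(85,45,-1):
        u,v=274+r*np.cos(a),274+r*np.sin(a)
        if g[int(round(v)),int(round(u))]<165: P.append(cast(c,(u,v),.058)[:2]); break
P=np.array(P); s=np.linalg.lstsq(np.c_[2*P,np.ones(len(P))],(P**2).sum(1),rcond=None)[0]
print("ring",s[:2],np.sqrt(s[2]+s[:2]@s[:2]),len(P))
# bar push edge at top
E=[]
for u in range(256,300):
    v=next(v for v in range(262,292) if g[v,u]<75); E.append(cast(c,(u,v-.5),.092)[:2])
E=np.array(E); d=np.polyfit(E[:,1],E[:,0],1); print("edge dir deg",90+np.degrees(-np.arctan(-d[0]))*1, d, E[[0,-1]])
n=s[:2]; print("axis to edge dist",(n[0]-np.polyval(d,n[1]))*np.cos(np.arctan(d[0])))
print("tail",cast(c,(249,290),.092),"button",cast(c,(378,306),.062))
# fingertip width
tz=o=None
for r in (292,300,310,320): print(r,"".join("#" if x>95 else "." for x in g[r,285:365]))
tool=np.load("o1.npz"); 
for dx in (-.011,0,.011): print("tip proj",proj(c,tool["p"]+[dx,0,-.019]))
E
```

```text
379.2946517365276
ring [ 0.5029736  -0.07282997] 0.05434239830434644 41
edge dir deg 83.62702000573148 [-0.11169048  0.47865297] [[ 0.48711424 -0.07764039]
 [ 0.48427774 -0.0496211 ]]
axis to edge dist 0.016086197551939695
tail [ 0.49701707 -0.08198349  0.092     ] button [0.51606904 0.01043492 0.062     ]
292 .....................############.........#############################.########
300 ....................############...........#####################################
310 ##.................#############...........#############..................######
320 ..................##############...........##############...................####
tip proj [324.79882542 283.27869841]
tip proj [322.70389484 308.05811922]
tip proj [320.68852095 331.89652138]
```

```bash
python3 -m creep '{"translation":[[0,0,4],[0,0,8],[0,0,10.8],[0,0,10.8],[0,0,10.8]],"roll":[0,0,0,0,0],"jaw":[0,0,0,0,0]}'
python3 - <<'E'
from look import *
o=get_obs();np.savez("o2.npz",p=o['tool_pos'],r=o['orientation'])
c=imaging.read_camera("wrist"); np.savez("w2.npz",**c); cv2.imwrite("pics/w2.png",c["frame"][:,:,::-1])
E
```

```text
time: 2.65
tool_pos: [0.4644, -0.036, 0.094]
orientation: [-0.124, 3.136, 0.001]
contact_force: [-0.2, 0.6, -0.3]
gripper_width: -0.0001
grasp_force: 0.0
```

View pics/w2.png

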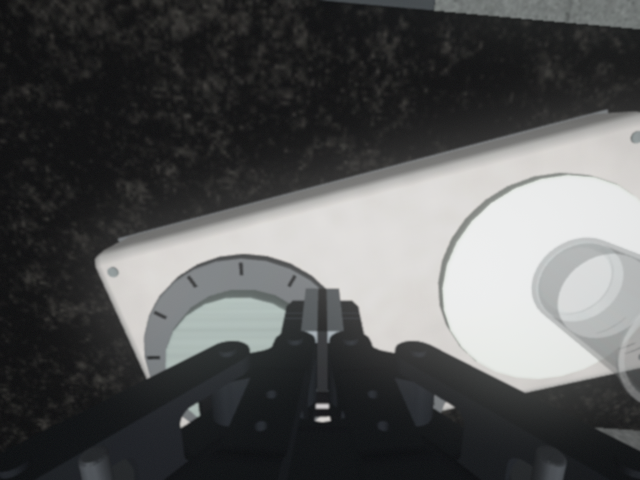

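The fingertip is in front of the bar with clear space around it and the beaker is well to the right (585,290). Next is a slow approach until contact.

```bash
python3 -m creep '{"translation":[[-0.8,0,0],[-1.2,0,0],[-1.5,0,0],[-1.6,0,0],[-1.6,0,0]],"roll":[0,0,0,0,0],"jaw":[0,0,0,0,0]}'; python3 -m creep '{"translation":[[-0.1,0,0],[-0.2,0,0],[-0.2,0,0]],"roll":[0,0,0],"jaw":[0,0,0]}'
```

```text
time: 3.32
tool_pos: [0.4785, -0.0355, 0.0922]
orientation: [0.123, -3.139, 0.0]
contact_force: [-0.8, -0.2, -0.7]
gripper_width: -0.0003
grasp_force: 0.0
time: 3.7
tool_pos: [0.4803, -0.0353, 0.0921]
orientation: [0.123, -3.138, -0.0]
contact_force: [-1.3, 0.0, 0.9]
gripper_width: -0.0001
grasp_force: 0.4
```

```bash
python3 -m creep '{"translation":[[-0.1,0,0],[-0.2,0,0],[-0.2,0,0]],"roll":[0,0,0],"jaw":[0,0,0]}'
```

```text
time: 4.08
tool_pos: [0.4818, -0.0348, 0.092]
orientation: [0.123, -3.137, -0.001]
contact_force: [-2.6, 1.2, 2.6]
gripper_width: 0.0004
grasp_force: 1.8
```

```bash
cat > chk.py <<'E'
from look import *
o=get_obs(); R=Ro.from_rotvec(o['orientation']).as_matrix()
yaw=np.degrees(np.arctan2(-R[1,0],-R[0,0])); th=5.0-yaw
A=np.array([.500,-.070]); b=R[:2,1]; n=-R[:2,0]; d=o['tool_pos'][:2]-A
print("theta %.1f  n %.1f (want -16.5)  b %.1f (want 34) mm  q7 %.2f"%(th,d@n*1e3,d@b*1e3,o['qpos'][6]),"F n,b:",(o['contact_force'][:2]@np.c_[n,b]).round(1),"z",o['tool_pos'][2].round(4))
E
python3 chk.py; python3 -m creep '{"translation":[[-0.24,0.11,0],[-0.49,0.2,0],[-0.74,0.27,0],[-1.0,0.32,0],[-1.26,0.36,0]],"roll":[0.07,0.14,0.209,0.279,0.349],"jaw":[0,0,0,0,0]}'; python3 chk.py
```

```text
theta 0.5  n -15.4 (want -16.5)  b 36.5 (want 34) mm  q7 1.90 F n,b: [-2.5  1.4] z 0.092
time: 4.7
tool_pos: [0.4965, -0.0307, 0.0926]
orientation: [0.427, 3.109, -0.0]
contact_force: [-0.3, -0.3, -0.2]
gripper_width: -0.0002
grasp_force: 0.0
theta 20.6  n -14.0 (want -16.5)  b 36.9 (want 34) mm  q7 1.59 F n,b: [-0.2 -0.4] z 0.0926
```

```bash
python3 -m creep '{"translation":[[-0.24,0.05,0],[-0.49,0.07,0],[-0.74,0.1,0],[-1.0,0.12,0],[-1.26,0.12,0]],"roll":[0.07,0.14,0.209,0.279,0.349],"jaw":[0,0,0,0,0]}'; python3 chk.py
python3 -m creep '{"translation":[[-0.24,0.11,0],[-0.49,0.2,0],[-0.74,0.27,0]],"roll":[0.07,0.14,0.209],"jaw":[0,0,0]}'; python3 chk.py
```

```text
time: 5.32
tool_pos: [0.5071, -0.0307, 0.0923]
orientation: [-0.959, -2.989, -0.003]
contact_force: [-2.7, 3.4, 3.6]
gripper_width: 0.0002
grasp_force: 2.2
theta 40.6  n -17.1 (want -16.5)  b 36.1 (want 34) mm  q7 1.30 F n,b: [-4.2  1.2] z 0.0923
time: 5.7
tool_pos: [0.5166, -0.0349, 0.0926]
orientation: [1.266, 2.872, 0.001]
contact_force: [0.2, -1.1, 0.4]
gripper_width: -0.0001
grasp_force: 0.0
theta 52.6  n -14.7 (want -16.5)  b 35.9 (want 34) mm  q7 1.13 F n,b: [ 0.9 -0.5] z 0.0926
```

```bash
python3 -m creep '{"translation":[[-0.24,0.07,0],[-0.49,0.12,0],[-0.74,0.15,0],[-1.0,0.17,0],[-1.26,0.2,0]],"roll":[0.07,0.14,0.209,0.279,0.349],"jaw":[0,0,0,0,0]}'; python3 chk.py
python3 -m creep '{"translation":[[-0.12,0.06,0],[-0.24,0.11,0],[-0.36,0.16,0],[-0.49,0.2,0]],"roll":[0.035,0.07,0.105,0.14],"jaw":[0,0,0,0]}'; python3 chk.py
python3 - <<'E'
from look import *
o=get_obs();np.savez("o3.npz",p=o['tool_pos'],r=o['orientation'])
a=imaging.read_camera("scene")["frame"]; b=imaging.read_camera("top")["frame"]
r=lambda f:cv2.resize(f,(400,400),interpolation=cv2.INTER_CUBIC)
cv2.imwrite("pics/s3.png",np.hstack([r(a[230:370,280:420]),r(b[230:350,320:440])])[:,:,::-1])
E
```

```text
time: 6.32
tool_pos: [0.526, -0.0405, 0.0926]
orientation: [-1.745, -2.612, -0.004]
contact_force: [-0.7, 2.8, 1.9]
gripper_width: 0.0003
grasp_force: 1.3
theta 72.5  n -17.3 (want -16.5)  b 35.4 (want 34) mm  q7 0.85 F n,b: [-2.8  0.4] z 0.0926
time: 6.82
tool_pos: [0.5288, -0.0469, 0.0923]
orientation: [1.926, 2.481, -0.0]
contact_force: [0.2, -0.4, 0.5]
gripper_width: -0.0001
grasp_force: 0.0
theta 80.6  n -15.2 (want -16.5)  b 33.6 (want 34) mm  q7 0.75 F n,b: [0.4 0.1] z 0.0923
```

View pics/s3.png

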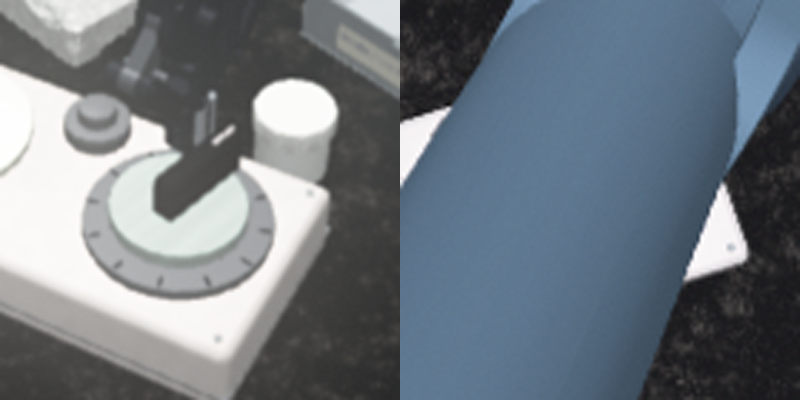

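The scene crop (left half) shows the bar now pointing to the rear, from tail (160,185) to tip (232,130), with the fingertip on its left side and the pot clear. I'll check the bar angle numerically.

Run:
```python
from look import *
c=dict(np.load("scene0.npz"))
a,b=[cast(c,(280+u*.35,230+v*.35),.092) for u,v in ((160,185),(232,132))]
print(a,b,np.linalg.norm(a-b),np.degrees(np.arctan2(*(b-a)[1::-1])))
```

```text
[ 0.48536946 -0.07066101  0.092     ] [ 0.53841228 -0.06789676  0.092     ] 0.05311479255425677 2.983190999403149
```

```bash
python3 -m creep '{"translation":[[-0.24,0.11,0],[-0.49,0.2,0],[-0.74,0.27,0],[-1.0,0.32,0],[-1.26,0.36,0]],"roll":[0.07,0.14,0.209,0.279,0.349],"jaw":[0,0,0,0,0]}'; python3 chk.py
python3 -m creep '{"translation":[[-0.06,0.03,0],[-0.12,0.06,0],[-0.12,0.06,0]],"roll":[0.018,0.035,0.035],"jaw":[0,0,0]}'; python3 chk.py
```

```text
time: 7.55
tool_pos: [0.5347, -0.0547, 0.092]
orientation: [-2.322, -2.108, -0.002]
contact_force: [-2.2, 4.3, 2.9]
gripper_width: 0.0003
grasp_force: 2.1
theta 100.5  n -18.5 (want -16.5)  b 33.0 (want 34) mm  q7 0.48 F n,b: [-4.1 -2.6] z 0.092
time: 7.92
tool_pos: [0.536, -0.0602, 0.0924]
orientation: [2.361, 2.069, -0.001]
contact_force: [-1.3, -0.4, 0.2]
gripper_width: 0.0002
grasp_force: 0.0
theta 102.5  n -14.4 (want -16.5)  b 34.4 (want 34) mm  q7 0.45 F n,b: [ 0.6 -1.3] z 0.0924
```

The force vanished and the finger jumped forward, so the fourth click has snapped. I'll back off, lift and verify.

```bash
python3 -m creep '{"translation":[[0.8,0,0],[1.6,0,0],[2.0,0,-3],[2.0,0,-6],[2.0,0,-6]],"roll":[0,0,0,0,0],"jaw":[0,0,0,0,0]}'; python3 chk.py
python3 - <<'E'
from look import *
a=imaging.read_camera("scene")["frame"]
cv2.imwrite("pics/s4.png",cv2.resize(a[230:370,280:420],(560,560),interpolation=cv2.INTER_CUBIC)[:,:,::-1])
o=get_obs();R=Ro.from_rotvec(o['orientation']).as_matrix()
d=np.array([.515,.0095])-o['tool_pos'][:2]; print("to button, tool cm",(R[:2,:2].T@d*100).round(2),o['tool_pos'])
E
```

```text
time: 8.55
tool_pos: [0.5406, -0.0388, 0.1544]
orientation: [2.359, 2.071, 0.006]
contact_force: [-0.2, 0.0, -0.1]
gripper_width: -0.0
grasp_force: 0.0
theta 102.4  n -36.2 (want -16.5)  b 36.2 (want 34) mm  q7 0.35 F n,b: [-0.  -0.2] z 0.1544
to button, tool cm [ 4.45 -3.03] [ 0.53930989 -0.03853313  0.15300512]
```

View pics/s4.png

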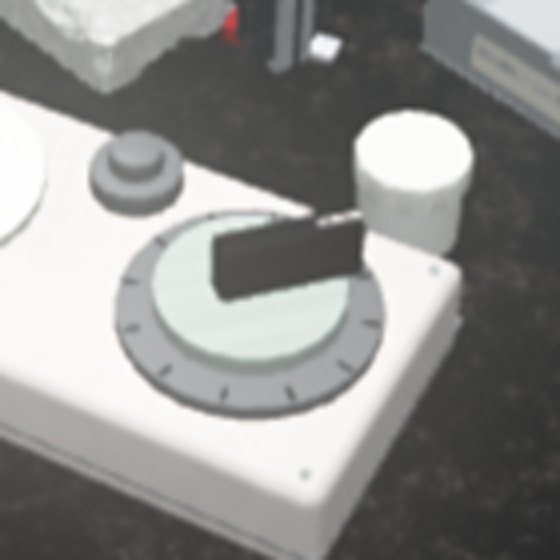

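The bar has moved on one further notch, with its tail at (213,240) and tip at (362,213). The button cap is at (137,145) and the pot is undisturbed. I'll confirm the angle and the button's height and position.

```bash
python3 - <<'E'
from look import *
c=dict(np.load("scene0.npz")); t=dict(np.load("top0.npz"))
a,b=[cast(c,(280+u*.25,230+v*.25),.092) for u,v in ((213,240),(362,214))]
print(a,b,np.linalg.norm(a-b),np.degrees(np.arctan2(*(b-a)[1::-1])))
for z in (.055,.06,.065,.07): print(z,cast(c,(280+137*.25,230+142*.25),z)[:2],cast(t,(262+364/4.7,235+178/4.7),z)[:2])
E
python3 -m creep '{"translation":[[2.2,-1.5,0],[4.45,-3.0,0],[4.45,-3.0,2],[4.45,-3.0,4],[4.45,-3.0,4]],"roll":[0,0,0,0,0],"jaw":[0,0,0,0,0]}'; python3 chk.py
python3 - <<'E'
from look import *
o=get_obs();R=Ro.from_rotvec(o['orientation']).as_matrix()
d=np.array([.515,.0095])-o['tool_pos'][:2]; print("to button, tool cm",(R[:2,:2].T@d*100).round(2),o['tool_pos'])
E
```

```text
[ 0.48882411 -0.06124691  0.092     ] [ 0.53772586 -0.08745876  0.092     ] 0.05548371368860857 -28.191773128952523
0.055 [0.52830692 0.02481857] [0.51557644 0.00882249]
0.06 [0.52479787 0.02078895] [0.51498704 0.00896009]
0.065 [0.52128882 0.01675933] [0.51439764 0.0090977 ]
0.07 [0.51777977 0.01272971] [0.51380823 0.0092353 ]
time: 9.22
tool_pos: [0.5121, 0.0091, 0.11]
orientation: [-2.359, -2.07, 0.007]
contact_force: [1.3, 0.3, -0.4]
gripper_width: 0.0001
grasp_force: 0.0
theta 102.5  n -80.0 (want -16.5)  b 1.7 (want 34) mm  q7 0.30 F n,b: [-0.4  1.2] z 0.11
to button, tool cm [0.07 0.28] [0.51208674 0.009142   0.11001079]
```

Four clicks confirmed (about -28° against the expected -25°). Now pressing the button, whose top is at about z 0.07.

```bash
python3 -m creep '{"translation":[[0.1,0.2,0.6],[0.1,0.2,1.2],[0.1,0.2,1.5],[0.1,0.2,1.7],[0.1,0.2,1.7]],"roll":[0,0,0,0,0],"jaw":[0,0,0,0,0]}';  python3 -m creep '{"translation":[[0,0,0.1],[0,0,0.2],[0,0,0.3],[0,0,0.3]],"roll":[0,0,0,0],"jaw":[0,0,0,0]}'
```

```text
time: 9.85
tool_pos: [0.5166, 0.0095, 0.0953]
orientation: [-2.362, -2.071, 0.0]
contact_force: [0.4, -0.7, 0.3]
gripper_width: 0.0002
grasp_force: 0.0
time: 10.35
tool_pos: [0.5165, 0.0095, 0.0922]
orientation: [-2.362, -2.071, 0.0]
contact_force: [0.0, 0.6, 0.2]
gripper_width: 0.0001
grasp_force: 0.0
```

```bash
for i in 1 ; do python3 -m creep '{"translation":[[0,0,0.1],[0,0,0.2],[0,0,0.3],[0,0,0.3]],"roll":[0,0,0,0],"jaw":[0,0,0,0]}'; done; python3 -m creep '{"translation":[[0,0,0.1],[0,0,0.2],[0,0,0.3],[0,0,0.3]],"roll":[0,0,0,0],"jaw":[0,0,0,0]}'
```

```text
time: 10.85
tool_pos: [0.5166, 0.0095, 0.0893]
orientation: [-2.362, -2.071, 0.0]
contact_force: [-0.1, 0.8, 2.4]
gripper_width: 0.0
grasp_force: 0.7
time: 11.35
tool_pos: [0.5167, 0.0095, 0.0863]
orientation: [-2.362, -2.071, -0.0]
contact_force: [-1.3, -0.5, 3.2]
gripper_width: -0.0002
grasp_force: 1.6
```

```bash
python3 -m creep '{"translation":[[0,0,0.1],[0,0,0.15],[0,0,0.2],[0,0,0.2]],"roll":[0,0,0,0],"jaw":[0,0,0,0]}'
```

```text
time: 11.85
tool_pos: [0.5167, 0.0095, 0.085]
orientation: [-2.361, -2.07, -0.0]
contact_force: [-2.5, 0.2, 10.2]
gripper_width: -0.0001
grasp_force: 5.0
```

```bash
python3 -m creep '{"translation":[[0,0,0.05],[0,0,0.1],[0,0,0.1],[0,0,0.1]],"roll":[0,0,0,0],"jaw":[0,0,0,0]}'
```

```text
time: 12.35
tool_pos: [0.5168, 0.0095, 0.0849]
orientation: [-2.361, -2.069, -0.001]
contact_force: [-5.7, 0.2, 16.0]
gripper_width: 0.0
grasp_force: 8.4
```

The button is at its hard stop: 16 N with about 5 mm of travel. Release and check.

```bash
python3 -m creep '{"translation":[[0,0,-0.6],[0,0,-2],[0,0,-6],[0,0,-11],[0,0,-11]],"roll":[0,0,0,0,0],"jaw":[0,0,0,0,0]}'
python3 - <<'E'
from look import *
a=imaging.read_camera("scene")["frame"]
cv2.imwrite("pics/s5.png",cv2.resize(a[210:370,200:420],(770,560),interpolation=cv2.INTER_CUBIC)[:,:,::-1])
E
```

```text
time: 12.98
tool_pos: [0.5197, 0.0092, 0.1971]
orientation: [2.359, 2.069, 0.011]
contact_force: [-0.7, -0.4, -0.3]
gripper_width: 0.0001
grasp_force: 0.0
```

View pics/s5.png

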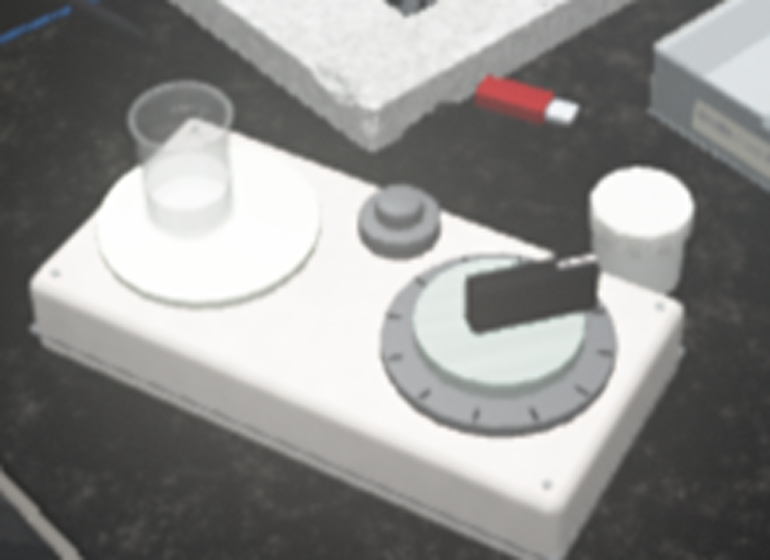

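The button (400,205) is up again, the bar is still at the fourth notch, and the beaker (185,160) and pot (640,230) are in place. The arm is clear.

```bash
python3 -c "
from rig import workorder
print(workorder.finish_job())"
```

```text
the job is handed in; nothing more can be done
None
```

I turned the dial clockwise by four clicks, pressed the start button to its stop and let it come up, left the beaker and pot in place, and handed the job in after about 13 s of robot time; no verdict was returned.

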